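# Pack the eyelet dies and click the case shut

## Robot

A 7-joint arm with a two-finger parallel gripper is mounted at the origin on a cart in front of the work surface, level with it; the furniture and walls round the work are solid. World frame = base frame: x ahead of the robot, y to its left, z up, the work surface at z = 0. Lengths are in mm, angles in rad, forces in N, time in s.
With the tool pointing down it reaches from about 350 to 775 mm from the base axis. Payload 3.1 kg.
Tool frame: the origin (TCP) lies at the very end of the fingers, on their centre line; the grasp point (between the pads) lies 19 mm behind it; z points along the fingers, x is the direction in which the jaws open and shut, and the axes are right-handed (so a half turn about z gives the same grasp; the last joint's range is limited). The gripper opens to 85 mm and grips with 20 to 120 N. Pads are 22 mm wide; open, the fingers measure 114 mm over their backs; the gripper's body (76 mm by 85 mm) begins 54 mm behind the grasp point. The pads swing forward as they close: fully open they stand 13 mm farther back than shut.
Start: joints at [1.147, 0.311, 0.014, 1.512, -0.004, 1.319, -0.027], TCP at [204.959, -510.401, 231.304] pointing down, gripper open.
Joint ranges: [-2.7, 2.7], [-0.3, 1.91], [-1.27, 1.3], [0.12, 2.57], [-1.44, 4.58], [0.2, 2.03], [-3.05, 3.05]. Speed limits (rad/s): [2.79, 2.79, 3.14, 3.14, 3.14, 3.14, 3.14].

## Interface

Orientations are given as a unit quaternion [x, y, z, w].
In Python, from station import arm gives the robot as it stands. The module is installed in compiled form; this text tells all that it offers.
- The arm moves only by the shell command python3 -m jog 'ROWS' [FORCE]. ROWS is JSON, a list of rows, each a list of 5 numbers: the shift along the world's x, y, z in m, then the turn about the world's z in degrees, then the opening, from -1 (shut) to 1 (fully open). A call has 1 to 20 rows; each row is the pose to reach, as a shift and turn from the pose commanded when the call began; what a row does not reach only later rows make up. A row lasts 1/8 s, in which the tool goes at most 62.5 mm and 10.7 degrees, less where a joint would pass 70% of its speed; a pose out of reach is approached as far as the arm can. A call with a gripper value outside its range is refused whole. The fingers move at their own pace and stop on an object; FORCE is the grip in N (left out, the last holds). Time passes only in rows, so rows that repeat a pose let the fingers close. It gives the time, the measured TCP pose, the force and the opening at its end, in the units of the state.
- arm.sense(): the state, without advancing time (a new reading comes with each control period).
- arm.get_image(name): name is "scene" or "top" or "wrist"; returns a dict with "frame" (480x640x3 uint8, red, green, blue), "fx", "fy", "cx", "cy" (pixels), "rvec" (rotation vector, rad) and "tvec" (3), from world to camera coordinates, as OpenCV has them. Camera axes: x right, y down, z forward; pixel columns grow to the right and rows downward; lengths in mm; the calibration is good to about 2 mm. A picture is of the moment at which its call begins. There is no depth.
- arm.close_job(): hands the job in, once; it reports no verdict.
Trained networks look in a picture, given as the dict that the camera call returned (one of the last four; its "shot" number tells which), for a name from the list of things; names that differ only in an ending like _2 or _b are one class to them, and where a whole thing is asked for, a point or a joint stands for the part that bears it (a point fixed in the world has none). Each returns a list of dicts, best first, with "p" (0 to 1); they miss things now and then, are a little off and sometimes report something else, mostly with a low value. They report only what shows in the picture. A call takes as long as a camera call. They do not tell look-alikes from the thing itself.
- arm.boxes_of(target, picture): "uv" ([column, row] in pixels, amid what is visible of it).
- arm.regions_of(target, picture): "mask" (480x640 bool, what is visible of it) and "uv" ([column, row] in pixels, amid what is visible of it).
The state is a dict: "t": time; "joint_positions": joint angles; "joint_vel": joint speeds; "tau": joint torques, N m; "tool_pos": TCP position; "tcp_rot": TCP orientation; "ft_force": force on the tool from outside, world axes, zero at the start; "moment": the same for the moment, N m; "width": finger opening in mm.
Only numpy, scipy, OpenCV 4.12 (cv2) and the standard library are available. Lean on these libraries where they do the work, as an engineer would, in place of code of your own. Each camera call takes 0.05 s, during which the arm holds its last target. There are 200 camera calls.

## Task

Slide the cover of the grey die case fully open, then stand every steel die that stands about on the bench in a bay of its own, centred on the printed outline and turned so that its tongue points the same way as the outline's tongue. Then slide the cover home until its springy tab clicks past the ledge, and leave the jar, the thread spool and the clamp where they are.

Things in the scene. Friction and masses are not known exactly. Their poses are not given: they have to be found in the camera images.
- case: Fixed grey case, x -122 to 104, y -93 to 93 mm, railed walls 57 high. Origin on the bench; x is the way the cover slides OPEN, z up. Open half: inside x -107 to 0, |y| to 88 (84 at the rail lips), floor 4 mm up; four bays in two lanes (|y| 11 to 62) between ribs 5 mm high. Half x > 0: closed block 46 high where the open cover parks (tab tip at x = 7, 38 past the end). Wall at x = -112, rim 46 high: the ledge.
- cover (a joint): Slide of the white cover (109 x 170 x 5 mm), m, along the case's x: 0 = home over the bays, 0.140 = fully open (stop). Friction about 1.2 N; it stays where left. In the last 17 mm before home a bump under its springy aluminium tab climbs the ledge: about 10 N pushes it over, in the last 4 mm it snaps down behind it, with 1 mm of play. A pull of about 10 N lets it out again.
- cover_grip (a point): Middle of the top face of the black grip bar on the cover, which moves with the cover. The bar is 14 mm thick (along the case's x), 56 mm long (along the case's y) and 24 mm tall; this point is 76 mm above the bench.
- bay0 (a point): Centre of bay 0 on the case floor, where a black outline of a die (disc 39 mm across with a tongue) is printed. Any die may stand in any bay. Bays are 51 mm apart along the case and 74 mm across.
- bay1 (a point): Centre of bay 1 on the case floor, where a black outline of a die (disc 39 mm across with a tongue) is printed. Any die may stand in any bay. Bays are 51 mm apart along the case and 74 mm across.
- bay2 (a point): Centre of bay 2 on the case floor, where a black outline of a die (disc 39 mm across with a tongue) is printed. Any die may stand in any bay. Bays are 51 mm apart along the case and 74 mm across.
- bay3 (a point): Centre of bay 3 on the case floor, where a black outline of a die (disc 39 mm across with a tongue) is printed. Any die may stand in any bay. Bays are 51 mm apart along the case and 74 mm across.
- bay0_mark (a point): Point on the floor under the tip of the tongue of bay 0's outline, 25 mm from the bay's centre towards the case's ledge end (case -x).
- bay1_mark (a point): Point on the floor under the tip of the tongue of bay 1's outline, 25 mm from the bay's centre towards the case's ledge end (case -x).
- bay2_mark (a point): Point on the floor under the tip of the tongue of bay 2's outline, 25 mm from the bay's centre towards the case's ledge end (case -x).
- bay3_mark (a point): Point on the floor under the tip of the tongue of bay 3's outline, 25 mm from the bay's centre towards the case's ledge end (case -x).
- die0: Steel eyelet-setting die, 0.11 to 0.2 kg, standing; may be absent (None). Flange 36 mm across, 8 high; on it a round body 26 across, up to 38 mm high; from the flange one tongue, 8 wide and 7 high, reaches 25 mm from the axis. Origin: centre of the underside; x points along the tongue, z up. All dies are alike.
- die1: Steel eyelet-setting die, 0.11 to 0.2 kg, standing; may be absent (None). Flange 36 mm across, 8 high; on it a round body 26 across, up to 38 mm high; from the flange one tongue, 8 wide and 7 high, reaches 25 mm from the axis. Origin: centre of the underside; x points along the tongue, z up. All dies are alike.
- die2: Steel eyelet-setting die, 0.11 to 0.2 kg, standing; may be absent (None). Flange 36 mm across, 8 high; on it a round body 26 across, up to 38 mm high; from the flange one tongue, 8 wide and 7 high, reaches 25 mm from the axis. Origin: centre of the underside; x points along the tongue, z up. All dies are alike.
- die3: Steel eyelet-setting die, 0.11 to 0.2 kg, standing; may be absent (None). Flange 36 mm across, 8 high; on it a round body 26 across, up to 38 mm high; from the flange one tongue, 8 wide and 7 high, reaches 25 mm from the axis. Origin: centre of the underside; x points along the tongue, z up. All dies are alike.
- die0_tongue (a point): Tip of the tongue of die 0, 25 mm from its axis, 3.5 mm above its underside; absent (None) with it.
- die1_tongue (a point): Tip of the tongue of die 1, 25 mm from its axis, 3.5 mm above its underside; absent (None) with it.
- die2_tongue (a point): Tip of the tongue of die 2, 25 mm from its axis, 3.5 mm above its underside; absent (None) with it.
- die3_tongue (a point): Tip of the tongue of die 3, 25 mm from its axis, 3.5 mm above its underside; absent (None) with it.
- jar: Bystander: jar with an orange lid, 64 mm across, 72 mm tall; origin at the centre of its underside.
- spool: Bystander: spool of pale thread, 33 mm across, 58 mm tall; origin at the centre of its underside.
- clamp: Bystander: binding clamp, 22 x 83 x 28 mm, lying; origin at the centre of its underside.
Things that resemble listed ones, but are neither listed nor needed, are in the scene too. Leave any green look-alike of the die0 alone.

How it is judged:
By the outcome, as a careful person would: the job done as asked, in the order asked, and still so for the second after the job is handed in, with the robot touching nothing.
Of die0, die1, die2, die3 only 3 to 4 are there at a start; the rules pass over those that are not, and their reading is None.
At some moment in a run one of die0, die1, die2, die3 may be knocked a few centimetres aside while the robot is not near it.
It also fails if it takes over 210 s, if anything falls off the work surface, if the arm or the gripper's body presses on something with over 40 N, if the wrist force passes 120 N, or if a joint passes its speed limit or range.

## Working session

There is one attempt and no reset: what is moved stays moved. The work goes in short steps, Python scripts to look and compute and a shell command to move; the robot and the scene stay as the last step left them, time stands still between calls to the robot, and variables do not carry over. Pictures are saved under pics/ and viewed, about 12 in all and at most 16, crops included, and the job is handed in when it is done.

```bash
mkdir -p pics; cat > h.py <<'E'
import numpy as np, cv2
from station import arm
def shot(n): return arm.get_image(n)
def save(p,f,crop=None,s=1):
    im=cv2.cvtColor(p["frame"],cv2.COLOR_RGB2BGR)
    if crop: im=im[crop[1]:crop[3],crop[0]:crop[2]]
    cv2.imwrite("pics/"+f,cv2.resize(im,None,fx=s,fy=s,interpolation=cv2.INTER_CUBIC))
def ray(p,uv,z):
    R=cv2.Rodrigues(np.array(p["rvec"],float))[0];t=np.array(p["tvec"],float).ravel()
    d=R.T@np.array([(uv[0]-p["cx"])/p["fx"],(uv[1]-p["cy"])/p["fy"],1]);c=-R.T@t
    return c+d*(z-c[2])/d[2]
def proj(p,X):
    R=cv2.Rodrigues(np.array(p["rvec"],float))[0];t=np.array(p["tvec"],float).ravel()
    q=R@np.array(X,float)+t
    return np.array([p["fx"]*q[0]/q[2]+p["cx"],p["fy"]*q[1]/q[2]+p["cy"]])
E
python3 - <<'E'
from h import *
np.set_printoptions(precision=1,suppress=True)
for n in("top","scene"):
    p=shot(n);save(p,n+"0.png")
    R=cv2.Rodrigues(np.array(p["rvec"],float))[0];print(n,"cam",-R.T@np.array(p["tvec"]).ravel(),p["fx"])
    for k,z in(("die0",20),("die0_tongue",3.5),("cover_grip",76),("bay0",4),("bay0_mark",4),("jar",72),("spool",58),("clamp",28),("case",50)):
        for d in arm.boxes_of(k,p)[:7]: print(k,round(d["p"],2),np.array(d["uv"]),ray(p,d["uv"],z))
print(arm.sense())
E
```

```text
top cam [ 403.8   84.5 1308.5] 605.0580494207104
die0 0.79 [431. 266.] [ 559.2 -129.4   20. ]
die0 0.56 [206.5 250.3] [587.  353.3  20. ]
die0 0.46 [382.8 218.5] [661.5 -26.4  20. ]
die0 0.33 [308.6 291.9] [500.3 131.5  20. ]
die0_tongue 0.63 [410.  306.6] [472.9 -86.2   3.5]
die0_tongue 0.52 [212.7 246.4] [598.1 343.6   3.5]
cover_grip 0.9 [308.4 291.8] [496.3 129.9  76. ]
bay0 0.69 [302.  298.6] [486.8 146.1   4. ]
bay0_mark 0.77 [305.6 298. ] [488.2 138.4   4. ]
jar 0.86 [367.2 182. ] [728.7  10.8  72. ]
jar 0.41 [384.  219.2] [649.6 -24.4  72. ]
jar 0.36 [307.5 298.5] [482.8 131.7  72. ]
jar 0.19 [432.3 270.1] [ 544.5 -123.4   72. ]
spool 0.86 [406.4 181.9] [733.5 -73.1  58. ]
clamp 0.73 [450.6 188.4] [ 728.1 -172.4   28. ]
case 0.76 [306.4 295.4] [490.7 134.9  50. ]
scene cam [-116.   511.5  889.5] 621.0262018004495
die0 0.96 [178.7 311.2] [586.1 348.2  20. ]
die0 0.83 [410.2 259.7] [460.4 -72.9  20. ]
die0 0.66 [380.5 194.1] [ 641.8 -139.5   20. ]
die0 0.6 [330.5 210.9] [656.1 -22.   20. ]
die0 0.6 [402.3 221.3] [ 551.4 -126.2   20. ]
die0 0.27 [307.2 279.9] [524.1 118.3  20. ]
[... 222 characters left out ...]
 [306.1 282.9] [478.1 148.9  76. ]
bay0 0.57 [306.9 299.6] [496.1 137.    4. ]
bay0_mark 0.57 [308.8 282.7] [528.4 112.3   4. ]
jar 0.63 [299.8 183.9] [710.6  17.2  72. ]
spool 0.72 [331.8 172.1] [720.3 -67.7  58. ]
clamp 0.77 [366.2 168.4] [ 719.9 -158.7   28. ]
case 0.92 [306.4 299.2] [465.5 156.7  50. ]
{'t': 1.0, 'joint_positions': array([ 1.1,  0.3,  0. ,  1.5, -0. ,  1.3, -0. ]), 'joint_vel': array([ 0., -0.,  0., -0., -0.,  0., -0.]), 'tau': array([  0. , -38. ,   0.1, -23.1,   0. ,   0. ,  -0. ]), 'tool_pos': array([ 205. , -510.4,  231.3]), 'tcp_rot': array([ 0.8, -0.6,  0. ,  0. ]), 'ft_force': array([-0.5, -0.1,  0.7]), 'moment': array([ 0., -0.,  0.]), 'width': 85.42935404647412}
```

View pics/top0.png

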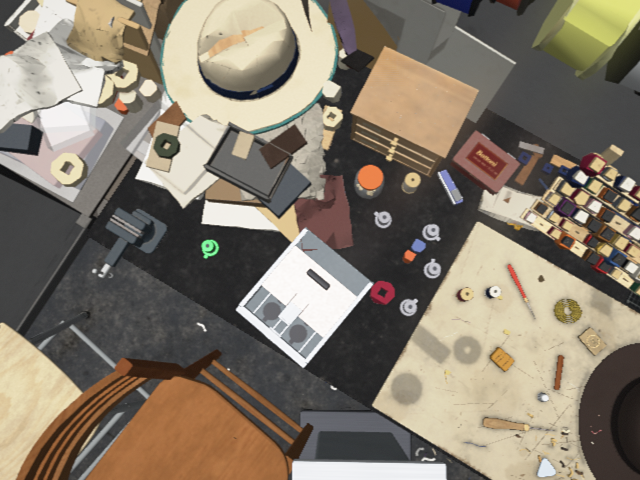

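View pics/scene0.png

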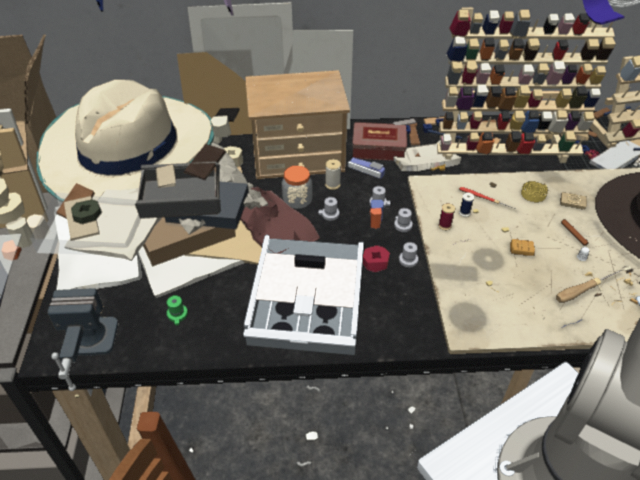

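```bash
python3 - <<'E'
from h import *
p=shot("top");save(p,"c1.png",(225,160,465,380),3.3)
E
```

```text
(no output)
```

View pics/c1.png

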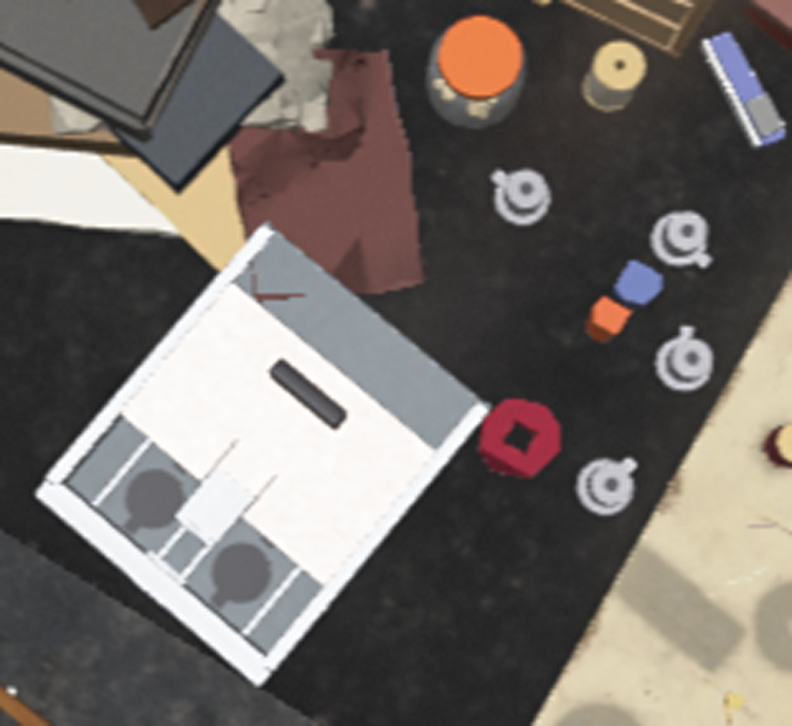

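```bash
python3 - <<'E'
from h import *
np.set_printoptions(precision=1,suppress=True)
p=shot("top")
Z=lambda u,v:(225+u/3.3,160+v/3.3)
img=[(40,490),(263,683),(488,407),(268,224)]
W=np.array([ray(p,Z(*q),57)[:2] for q in img]);print(W)
L=np.array([(-122,93),(-122,-93),(104,-93),(104,93)],float)
cl=L.mean(0);cw=W.mean(0)
H=(L-cl).T@(W-cw);U,S,V=np.linalg.svd(H);print(np.linalg.det(U@V))
R=(V.T@U.T);o=cw-R@cl;yaw=np.degrees(np.arctan2(R[1,0],R[0,0]))
print("case",o,yaw,"res",(L@R.T+o)-W)
g=ray(p,Z(309,393),76)[:2];print("grip",g,"in case",R.T@(g-o))
for n,b,t in(("A",(522,195),(497,177)),("B",(681,238),(706,262)),("C",(685,360),(687,333)),("D",(606,486),(630,464))):
    f=ray(p,Z(*b),8)[:2];q=ray(p,Z(*t),5)[:2];d=q-f
    print(n,f,"yaw",np.degrees(np.arctan2(d[1],d[0])),np.hypot(*d),np.hypot(*f))
for z in("bays",):
    for x in(-79.5,-28.5):
        for y in(37,-37): print(x,y,R@[x,y]+o)
for q in((153,498),(241,573)): 
    w=ray(p,Z(*q),4)[:2];print("disc",w,R.T@(w-o))
from scipy.spatial.transform import Rotation as Ro
print(Ro.from_quat(arm.sense()["tcp_rot"]).as_matrix())
E
```

```text
[[461.2 277.1]
 [344.7 135.4]
 [517.   -2.7]
 [632.  137.6]]
1.0
case [495.7 131.2] -39.13556411802978 res [[-1.4  3.2]
 [-2.3  0.7]
 [ 0.7 -3.9]
 [ 3.1  0. ]]
grip [522.5 109.5] in case [34.5  0.1]
A [662.6 -28.2] yaw 52.426061697527004 20.629539035836313 663.1841863851138
B [ 635.  -133.1] yaw -132.4138695691859 22.74754170756092 648.7789927229303
C [ 554.  -134.8] yaw -6.343559316955668 18.318312390552986 570.1770746380173
D [471.2 -82.7] yaw -47.65196323703981 21.73845846230921 478.3600027728981
-79.5 37 [457.4 210.1]
-79.5 -37 [410.7 152.7]
-28.5 37 [497.  177.9]
-28.5 -37 [450.3 120.5]
disc [459.5 211.4] [-78.7  39.4]
disc [412.  153.1] [-78.8 -35.9]
[[ 0.4 -0.9 -0. ]
 [-0.9 -0.4 -0. ]
 [ 0.   0.  -1. ]]
```

```bash
python3 -m jog '[[0.0312,0.0514,-0.007,3,1],[0.0609,0.1032,-0.015,6,1],[0.09,0.155,-0.02,9,1],[0.12,0.21,-0.03,12,1],[0.15,0.265,-0.035,15,1],[0.18,0.32,-0.04,18,1],[0.21,0.38,-0.045,21,1],[0.24,0.44,-0.05,24,1],[0.27,0.5,-0.055,27,1],[0.295,0.56,-0.06,29,1],[0.3175,0.6195,-0.07,29,0.2],[0.3175,0.6195,-0.07,29,0],[0.3175,0.6195,-0.07,29,0],[0.3175,0.6195,-0.07,29,0]]' 60
cat > look.py <<'E'
from h import *
import sys
from scipy.spatial.transform import Rotation as Ro
np.set_printoptions(precision=1,suppress=True)
def st():
    s=arm.sense();M=Ro.from_quat(s["tcp_rot"]).as_matrix()
    print("t",round(s["t"],2),"tcp",s["tool_pos"],"yawx",round(np.degrees(np.arctan2(M[1,0],M[0,0])),1),"w",round(s["width"],1),"F",s["ft_force"]);return s
E
python3 - <<'E'
from look import *
st();p=shot("wrist");save(p,"w1.png")
R=cv2.Rodrigues(np.array(p["rvec"],float))[0];print(-R.T@np.array(p["tvec"]).ravel(),R,p["fx"])
E
```

```text
t: 2.85
tool_pos: [522.4, 107.1, 161.3]
tcp_rot: [0.942, -0.336, 0.0, 0.001]
ft_force: [1.0, -0.8, -0.2]
width: 42.6
t 2.85 tcp [522.4 107.1 161.3] yawx -39.2 w 42.6 F [ 1.  -0.8 -0.2]
[569.1 162.9 303.5] [[ 0.8 -0.6  0. ]
 [-0.6 -0.7  0.3]
 [-0.2 -0.2 -1. ]] 425.20395064719685
```

View pics/w1.png

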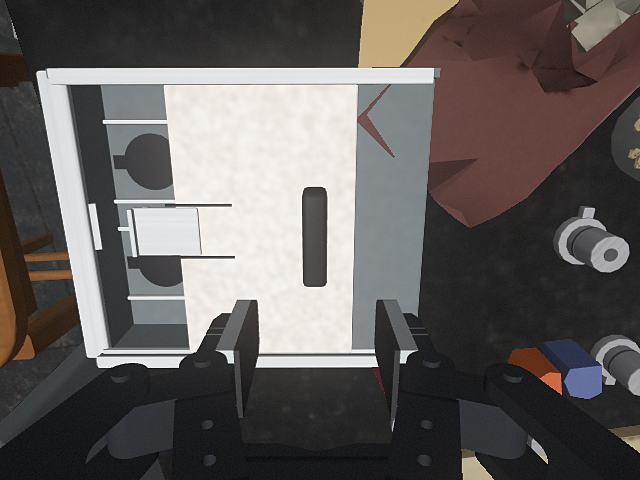

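```bash
python3 - <<'E'
from look import *
p=shot("wrist")
a=ray(p,(39,72),57)[:2];b=ray(p,(439,68),57)[:2];g=ray(p,(314.5,237),76)[:2]
d=b-a;print(a,b,np.hypot(*d),np.degrees(np.arctan2(d[1],d[0])),"grip",g)
c=ray(p,(97,364),57)[:2];e=a-c;print(c,np.hypot(*e),np.degrees(np.arctan2(e[1],e[0]))-90)
t=np.radians(-39.2);R=np.array([[np.cos(t),-np.sin(t)],[np.sin(t),np.cos(t)]])
o=np.array([495.7,131.2])
for q in(a,b,c,g): print(R.T@(q-o))
g1=ray(p,(303,237),70);g2=ray(p,(326,237),76);print(g1,g2)
E
```

```text
[466.9 273.6] [635.4 138.4] 216.068069137549 -38.727079292991064 grip [526.8 111.7]
[356. 131.] 180.57500760093333 -37.86725670988957
[-112.3   92.1]
[103.8  93.9]
[-108.1  -88.4]
[36.4  4.6]
[520.6 114.6  70. ] [531.7 107.7  76. ]
```

```bash
python3 -m jog '[[0.0025,0.0015,-0.05,0,0],[0.0025,0.0015,-0.09,0,0],[0.0025,0.0015,-0.103,0,0],[0.0025,0.0015,-0.103,0,0],[0.0025,0.0015,-0.103,0,-1],[0.0025,0.0015,-0.103,0,-1],[0.0025,0.0015,-0.103,0,-1],[0.0025,0.0015,-0.103,0,-1]]' 50
```

```text
t: 3.95
tool_pos: [526.4, 111.1, 60.3]
tcp_rot: [0.942, -0.335, 0.002, -0.001]
ft_force: [-1.1, -0.5, 6.3]
width: 12.7
```

```bash
python3 -m jog '[[0.0116,-0.0095,0,0,-1],[0.0233,-0.0189,0,0,-1],[0.0349,-0.0284,0,0,-1],[0.0466,-0.0379,0,0,-1],[0.0543,-0.0442,0,0,-1],[0.0543,-0.0442,0,0,-1]]'
```

```text
t: 4.7
tool_pos: [582.0, 65.8, 60.4]
tcp_rot: [0.942, -0.335, 0.003, -0.001]
ft_force: [1.7, -1.4, 5.3]
width: 12.6
```

```bash
python3 -m jog '[[0.004,-0.0032,0,0,-1],[0.0078,-0.0063,0,0,-1],[0.0116,-0.0095,0,0,-1],[0.0116,-0.0095,0,0,-1]]'
```

```text
t: 5.2
tool_pos: [589.2, 60.0, 60.3]
tcp_rot: [0.943, -0.334, -0.002, -0.001]
ft_force: [-7.0, 2.2, 11.2]
width: 12.7
```

```bash
python3 -m jog '[[-0.0016,0.003,0,0,-0.3],[-0.0016,0.003,0,0,-0.1],[-0.0016,0.003,0.03,0,0],[-0.0016,0.003,0.08,0,0],[-0.04,0.03,0.12,0,0],[-0.08,0.05,0.12,0,0],[-0.08,0.05,0.12,0,0],[-0.08,0.05,0.12,0,0]]'
python3 - <<'E'
from look import *
st();p=shot("wrist");save(p,"w2.png")
for k in("bay0","bay0_mark"):
    for d in arm.boxes_of(k,p)[:6]: print(k,round(d["p"],2),np.array(d["uv"]),ray(p,d["uv"],4)[:2])
p=shot("top")
for k,z in(("die0",10),):
    for d in arm.boxes_of(k,p)[:6]: print(k,round(d["p"],2),np.array(d["uv"]),ray(p,d["uv"],z)[:2])
E
```

```text
t: 6.2
tool_pos: [511.4, 105.9, 178.2]
tcp_rot: [0.942, -0.335, 0.001, 0.0]
ft_force: [-0.3, -0.1, -0.4]
width: 42.6
t 6.2 tcp [511.4 105.9 178.2] yawx -39.2 w 42.6 F [-0.3 -0.1 -0.4]
bay0 0.66 [286.4 187. ] [507.7 134.6]
bay0_mark 0.7 [406.4 196.7] [573.1  71.9]
bay0_mark 0.56 [286.8 190.2] [506.3 132.6]
die0 0.8 [432.8 270. ] [ 551.8 -134.9]
die0 0.67 [431.  233.9] [ 630.7 -131.9]
die0 0.62 [405.2 307.2] [471.1 -75.1]
die0 0.62 [383.6 218.8] [662.8 -29. ]
```

View pics/w2.png

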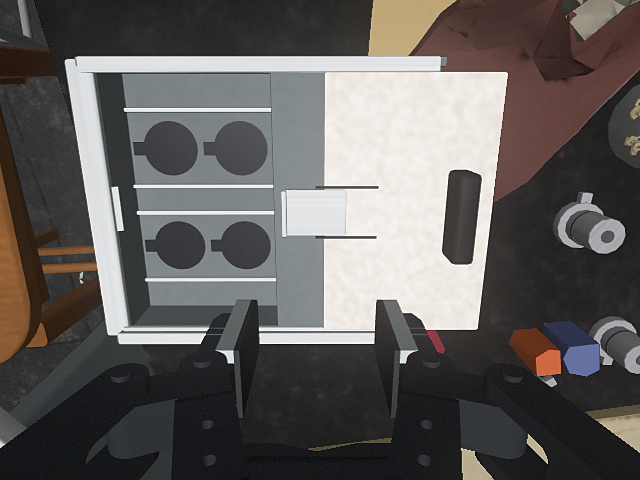

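```bash
python3 - <<'E'
from look import *
p=shot("wrist")
g=cv2.cvtColor(p["frame"],cv2.COLOR_RGB2GRAY)
L={(-79,37):(171,148),(-28,37):(242,148),(-79,-37):(181,245),(-28,-37):(247,245)}
P=[];Q=[]
for k,c in L.items():
    m=((g<(int(g[c[1],c[0]])+float(g[115,200]))/2)).astype(np.uint8)
    n,lab=cv2.connectedComponents(m);b=(lab==lab[c[1],c[0]])
    ys,xs=np.nonzero(b);w=np.array([ray(p,(x,y),4)[:2] for x,y in zip(xs,ys)])
    # rectify to 0.5mm grid: minimal enclosing fit of disc via distance transform
    g0=w.mean(0)
    t=np.radians(-39.1);ex=np.array([np.cos(t),np.sin(t)])
    disc=w
    for _ in range(8):
        cc=disc.mean(0);disc=w[np.hypot(*(w-cc).T)<19.8];
    disc=disc.mean(0)
    # better: mean of points excluding tongue region
    ct=disc
    for _ in range(10):
        r=w-ct;sel=(np.hypot(*r.T)<20)&(abs(r@ex)<1e9)
        s2=sel&(abs(r@ex)<14); ct=w[s2].mean(0)
    print(k,len(xs),ct,"all-mean",g0,"extent",(np.ptp(w@ex)));P.append(k);Q.append(ct)
P=np.array(P,float);Q=np.array(Q)
H=(P-P.mean(0)).T@(Q-Q.mean(0));U,S,V=np.linalg.svd(H);R=V.T@U.T
o=Q.mean(0)-R@P.mean(0);print("case",o,np.degrees(np.arctan2(R[1,0],R[0,0])));print(P@R.T+o-Q)
print(np.linalg.norm(Q[0]-Q[1]),np.linalg.norm(Q[0]-Q[2]))
s=p["frame"];hs=cv2.cvtColor(s,cv2.COLOR_RGB2HSV)
tp=shot("top");save(tp,"t2.png",(365,200,455,325),5)
E
```

```text
(-79, 37) 2441 [460.5 210.1] all-mean [459.4 210.9] extent 46.64578688959401
(-28, 37) 2439 [500.  177.9] all-mean [498.9 178.8] extent 46.525875753360936
(-79, -37) 2011 [413.8 152.7] all-mean [412.7 153.5] extent 46.675966467377606
(-28, -37) 2004 [453.3 120.6] all-mean [452.2 121.4] extent 46.2830075958035
case [498.4 131.6] -39.13651268517539
[[-0.   0. ]
 [ 0.  -0. ]
 [-0.   0.1]
 [ 0.  -0.1]]
50.90928889375817 74.01042151713627
```

View pics/t2.png

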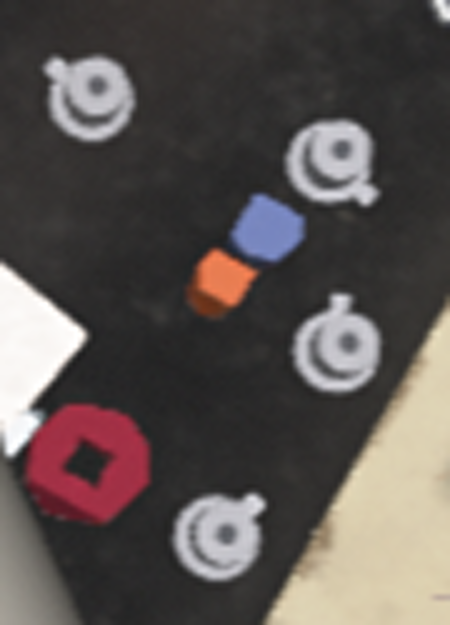

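```bash
cat > fit.py <<'E'
from look import *
from scipy.optimize import minimize
def sil(p,x,y,a,z0=0,S=4):
    im=np.zeros((480*S//2,640*S//2),np.uint8);S=S/2
    t=np.linspace(0,2*np.pi,48);c,s=np.cos(t),np.sin(t)
    ca,sa=np.cos(a),np.sin(a)
    tg=np.array([(u,v) for u in(10,25) for v in(-4,4)])
    for pts,h in((np.c_[18*c,18*s],(0,8)),(np.c_[13*c,13*s],(8,38)),(tg,(0,7))):
        w=[(x+ca*u-sa*v,y+sa*u+ca*v,z0+z) for u,v in pts for z in h]
        q=np.array([proj(p,k) for k in w])*S
        cv2.fillConvexPoly(im,cv2.convexHull(q.astype(np.float32)).astype(np.int32),1)
    return im>0
def fit(p,x,y,yaw,z0=0,fn=None):
    f=p["frame"];hsv=cv2.cvtColor(f,cv2.COLOR_RGB2HSV)
    uv=proj(p,(x,y,z0+10));best=None
    ds=[d for d in arm.regions_of("die0",p)]
    d=min(ds,key=lambda d:np.hypot(*(np.array(d["uv"])-uv)))
    m=d["mask"].astype(np.uint8)
    roi=cv2.dilate(m,np.ones((9,9)))>0
    br=roi&(hsv[...,2]>70)&(hsv[...,1]<70)
    big=cv2.resize(br.astype(np.uint8),(1280,960),interpolation=cv2.INTER_NEAREST)>0
    def cost(v):
        s=sil(p,x+v[0]*10,y+v[1]*10,np.radians(yaw+v[2]*20),z0);return 1-(s&big).sum()/(s|big).sum()
    r=min((minimize(cost,v0,method="Nelder-Mead",options=dict(initial_simplex=np.array(v0)+[[0,0,0],[.8,0,0],[0,.8,0],[0,0,.8]],maxiter=150)) for v0 in([0,0,0],[.3,.3,-1],[-.3,0,1])),key=lambda r:r.fun)
    X=(x+10*r.x[0],y+10*r.x[1],yaw+20*r.x[2])
    print("die",np.array(X),"cost",round(r.fun,3),"dist uv",np.hypot(*(np.array(d["uv"])-uv)).round(1),"p",round(d["p"],2))
    if fn:
        im=cv2.cvtColor(f,cv2.COLOR_RGB2BGR)
        cs,_=cv2.findContours(cv2.resize(sil(p,X[0],X[1],np.radians(X[2]),z0).astype(np.uint8),(640,480)),0,2);cv2.drawContours(im,cs,-1,(0,0,255),1)
        cv2.imwrite("pics/"+fn,im)
    return X
E
python3 -m jog '[[-0.013,-0.05,0,0,0],[-0.026,-0.1,0,0,0],[-0.039,-0.15,0,0,0],[-0.051,-0.201,0,0,0],[-0.051,-0.201,0,0,0],[-0.051,-0.201,0,0,0]]'
python3 - <<'E'
from fit import *
st();p=shot("wrist");fit(p,471,-83,-48,0,"w3.png")
E
```

```text
t: 7.3
tool_pos: [460.1, -93.7, 178.3]
tcp_rot: [0.942, -0.335, 0.0, -0.0]
ft_force: [0.3, -0.1, 0.4]
width: 42.6
t 7.3 tcp [460.1 -93.7 178.3] yawx -39.1 w 42.6 F [ 0.3 -0.1  0.4]
die [472.9 -83.1 -47.5] cost 0.058 dist uv 4.8 p 0.56
```

View pics/w3.png

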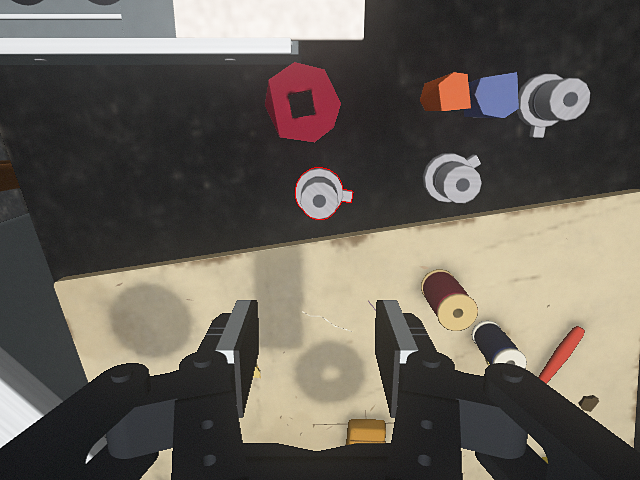

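```bash
python3 -m jog '[[0.013,0.011,-0.01,-10,0],[0.013,0.011,-0.02,-20,0],[0.013,0.011,-0.04,-31,0],[0.013,0.011,-0.05,-41,0],[0.013,0.011,-0.06,-52,0],[0.013,0.011,-0.07,-62,0],[0.013,0.011,-0.08,-73,0],[0.013,0.011,-0.09,-83,0],[0.013,0.011,-0.1,-94,0],[0.013,0.011,-0.11,-105,0],[0.013,0.011,-0.11,-105,0],[0.013,0.011,-0.14,-105,0],[0.013,0.011,-0.16,-105,0],[0.013,0.011,-0.167,-105,0],[0.013,0.011,-0.167,-105,0],[0.013,0.011,-0.167,-105,-1],[0.013,0.011,-0.167,-105,-1],[0.013,0.011,-0.167,-105,-1],[0.013,0.011,-0.167,-105,-1]]' 40
```

```text
t: 9.78
tool_pos: [474.0, -83.1, 12.4]
tcp_rot: [-0.308, 0.951, -0.001, 0.001]
ft_force: [-0.4, 0.2, 6.1]
width: 24.6
```

```bash
python3 -m jog '[[0,0,0.05,0,-1],[0,0.01,0.1,10,-1],[-0.005,0.03,0.14,20,-1],[-0.01,0.05,0.15,31,-1],[-0.015,0.07,0.15,41,-1],[-0.02,0.09,0.15,52,-1],[-0.025,0.11,0.15,62,-1],[-0.03,0.13,0.15,73,-1],[-0.035,0.15,0.15,83,-1],[-0.04,0.17,0.15,94,-1],[-0.045,0.19,0.15,104,-1],[-0.05,0.21,0.15,115,-1],[-0.055,0.225,0.15,125,-1],[-0.059,0.2355,0.15,136,-1],[-0.059,0.2355,0.15,146,-1],[-0.059,0.2355,0.15,157,-1],[-0.059,0.2355,0.15,167,-1],[-0.059,0.2355,0.13,178,-1],[-0.059,0.2355,0.1,188.5,-1],[-0.059,0.2355,0.1,188.5,-1]]'
python3 - <<'E'
from look import *
st();p=shot("wrist");save(p,"w4.png")
E
```

```text
t: 12.28
tool_pos: [411.3, 151.0, 109.2]
tcp_rot: [0.926, 0.377, -0.003, -0.0]
ft_force: [-0.7, 0.8, -0.9]
width: 24.8
t 12.28 tcp [411.3 151.  109.2] yawx 44.3 w 24.8 F [-0.7  0.8 -0.9]
```

View pics/w4.png

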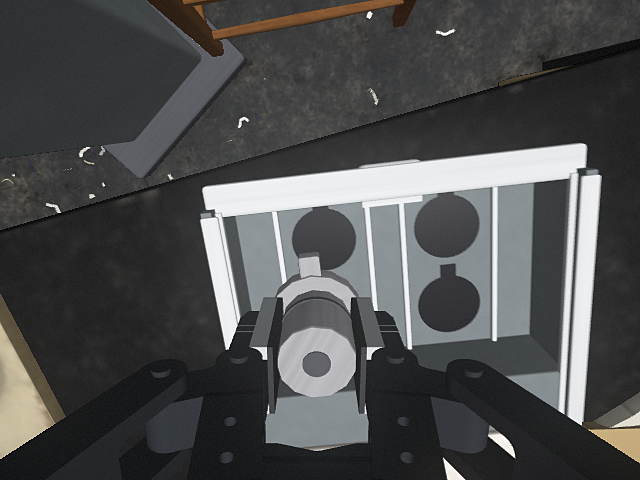

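```bash
python3 -m jog '[[0,0,-0.03,0,-1],[0,0,-0.06,0,-1],[0,0,-0.08,0,-1],[0,0,-0.089,0,-1],[0,0,-0.0938,0,-1],[0,0,-0.0938,0,-1]]'
python3 -m jog '[[0,0,0,0,-0.2],[0,0,0,0,-0.1],[0,0,0,0,0],[0,0,0.01,0,0],[0,0,0.04,0,0],[0,0,0.09,0,0],[0,0,0.14,0,0],[0,0,0.16,0,0],[0,0,0.16,0,0]]'
```

```text
t: 13.08
tool_pos: [414.5, 152.6, 18.1]
tcp_rot: [0.926, 0.377, 0.001, 0.0]
ft_force: [-0.6, 0.0, -0.8]
width: 24.9
t: 14.2
tool_pos: [415.1, 153.0, 179.5]
tcp_rot: [0.926, 0.378, 0.002, 0.001]
ft_force: [-0.6, -0.9, -0.9]
width: 42.6
```

```bash
python3 -m jog '[[0.01,-0.03,0,-10,0],[0.02,-0.05,0,-20,0],[0.03,-0.07,0,-30,0],[0.04,-0.09,0,-40,0],[0.05,-0.11,0,-50,0],[0.06,-0.13,0,-60,0],[0.07,-0.16,0,-70,0],[0.08,-0.18,0,-80,0],[0.09,-0.21,0,-90,0],[0.1,-0.23,0,-100,0],[0.11,-0.25,0,-110,0],[0.12,-0.27,0,-120,0],[0.12,-0.285,0,-130,0],[0.12,-0.285,0,-140.4,0],[0.12,-0.285,0,-140.4,0],[0.12,-0.285,0,-140.4,0],[0.12,-0.285,0,-140.4,0]]'
python3 - <<'E'
from fit import *
st();p=shot("wrist");fit(p,554,-134.8,-6,0,"w5.png")
fit(p,634,-133,-132,0)
E
```

```text
t: 16.32
tool_pos: [533.7, -132.2, 177.2]
tcp_rot: [-0.67, 0.743, 0.0, -0.0]
ft_force: [0.1, -0.3, -0.2]
width: 43.3
t 16.32 tcp [ 533.7 -132.2  177.2] yawx -95.9 w 43.3 F [ 0.1 -0.3 -0.2]
die [ 552.9 -135.1   -5.8] cost 0.092 dist uv 2.0 p 0.84
die [ 636.2 -132.8 -130.5] cost 0.073 dist uv 3.2 p 0.72
```

View pics/w5.png

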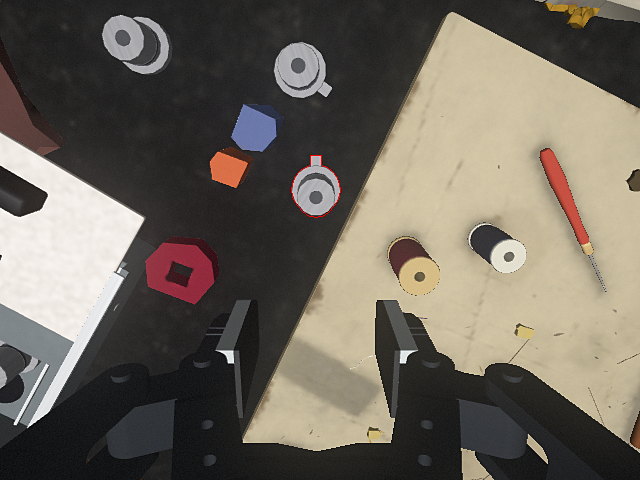

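```bash
python3 -m jog '[[0.019,-0.0025,-0.05,0,0],[0.019,-0.0025,-0.1,0,0],[0.019,-0.0025,-0.14,0,0],[0.019,-0.0025,-0.158,0,0],[0.019,-0.0025,-0.1645,0,0],[0.019,-0.0025,-0.1645,0,0],[0.019,-0.0025,-0.1645,0,-1],[0.019,-0.0025,-0.1645,0,-1],[0.019,-0.0025,-0.1645,0,-1],[0.019,-0.0025,-0.1645,0,-1]]'
```

```text
t: 17.73
tool_pos: [554.6, -135.2, 15.0]
tcp_rot: [-0.669, 0.743, -0.002, 0.001]
ft_force: [0.3, 0.2, 5.6]
width: 25.0
```

```bash
python3 -m jog '[[0,0,0.05,0,-1],[0,0.01,0.1,10,-1],[-0.005,0.03,0.14,20,-1],[-0.01,0.06,0.15,31,-1],[-0.02,0.09,0.15,41,-1],[-0.03,0.12,0.15,52,-1],[-0.04,0.15,0.15,62,-1],[-0.05,0.18,0.15,73,-1],[-0.06,0.21,0.15,83,-1],[-0.07,0.24,0.15,94,-1],[-0.08,0.27,0.15,104,-1],[-0.0924,0.3,0.15,115,-1],[-0.0924,0.33,0.15,125,-1],[-0.0924,0.345,0.14,136,-1],[-0.0924,0.345,0.12,146.8,-1],[-0.0924,0.345,0.1,146.8,-1],[-0.0924,0.345,0.07,146.8,-1],[-0.0924,0.345,0.06,146.8,-1],[-0.0924,0.345,0.06,146.8,-1]]'
python3 - <<'E'
from fit import *
s=st();p=shot("wrist");save(p,"w6.png")
x,y,z=s["tool_pos"];fit(p,x,y,140.9,z-15)
fit(p,414,153,140.9,4,"w6b.png")
E
```

```text
t: 20.1
tool_pos: [460.1, 209.5, 72.6]
tcp_rot: [0.903, 0.429, -0.001, 0.0]
ft_force: [0.5, -0.3, -1.8]
width: 24.9
t 20.1 tcp [460.1 209.5  72.6] yawx 50.8 w 24.9 F [ 0.5 -0.3 -1.8]
die [461.9 207.2 141.3] cost 0.159 dist uv 11.3 p 0.94
die [441.9 126.2 145.6] cost 0.267 dist uv 67.3 p 0.59
```

```bash
python3 -m jog '[[-0.0017,0.0014,-0.02,0,-1],[-0.0017,0.0014,-0.04,0,-1],[-0.0017,0.0014,-0.05,0,-1],[-0.0017,0.0014,-0.054,0,-1],[-0.0017,0.0014,-0.054,0,-1],[-0.0017,0.0014,-0.054,0,-0.2],[-0.0017,0.0014,-0.054,0,-0.1],[-0.0017,0.0014,-0.054,0,0],[-0.0017,0.0014,-0.045,0,0],[0,0,0,0,0],[-0.0017,-0.04,0.06,0,0],[-0.0017,-0.05,0.105,0,0],[-0.0017,-0.05,0.105,0,0],[-0.0017,-0.05,0.105,0,0]]'
python3 - <<'E'
from fit import *
s=st();p=shot("wrist")
fit(p,414,153,140.9,4);fit(p,460,210,140.9,4,"w7.png")
E
```

```text
t: 22.0
tool_pos: [458.5, 159.9, 178.1]
tcp_rot: [0.903, 0.429, 0.0, 0.0]
ft_force: [-0.5, 0.3, -0.1]
width: 42.3
t 22.0 tcp [458.5 159.9 178.1] yawx 50.8 w 42.3 F [-0.5  0.3 -0.1]
die [443.6 122.4 143.6] cost 0.205 dist uv 53.4 p 0.98
die [461.  212.1 151.2] cost 0.23 dist uv 3.6 p 0.58
```

View pics/w7.png

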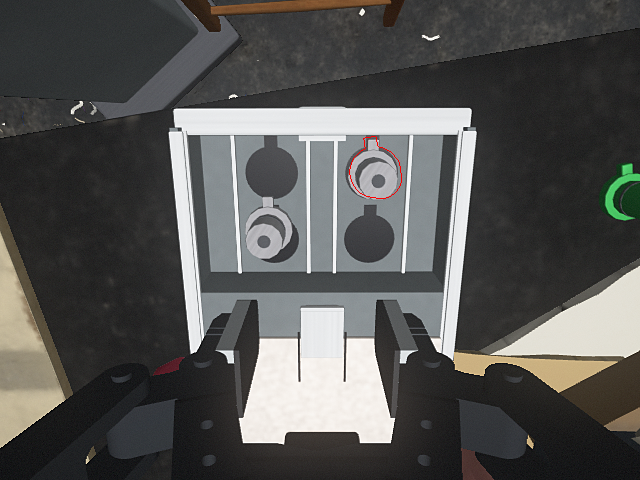

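```bash
sed -i 's/def fit(p,x,y,yaw,z0=0,fn=None):/def fit(p,x,y,yaw,z0=0,fn=None,V=70,raw=0):/; s/br=roi&(hsv\[...,2\]>70)&(hsv\[...,1\]<70)/br=(m>0) if raw else roi\&(hsv[...,2]>V)\&(hsv[...,1]<70)/' fit.py
python3 - <<'E'
from fit import *
p=shot("wrist");h=cv2.cvtColor(p["frame"],cv2.COLOR_RGB2HSV)
for u,v in((262,215),(265,237),(220,200),(290,240),(372,150),(380,178),(268,203),(256,222)):print((u,v),h[v,u],end=" ")
print()
for V,raw in((145,0),(165,0),(70,1)):
    fit(p,444,122,140.9,4,"w8_%d_%d.png"%(V,raw),V,raw);fit(p,460,210,140.9,4,None,V,raw)
a=cv2.imread("pics/w8_145_0.png")[100:290,170:470];b=cv2.imread("pics/w8_70_1.png")[100:290,170:470]
cv2.imwrite("pics/w8.png",cv2.resize(np.vstack([a,b])[:, :],None,fx=1.55,fy=1.55,interpolation=2))
E
```

```text
(262, 215) [126   7 191] (265, 237) [135   3 153] (220, 200) [101  19 146] (290, 240) [135   5 193] (372, 150) [128   5 195] (380, 178) [109  20 103] (268, 203) [120   5 189] (256, 222) [105  18  57] 
die [444.2 121.5 133.7] cost 0.374 dist uv 7.2 p 0.91
die [462.5 210.  140.9] cost 0.351 dist uv 1.9 p 0.79
die [445.5 123.1 140.9] cost 0.369 dist uv 7.2 p 0.91
die [461.3 209.8 141.5] cost 0.316 dist uv 1.9 p 0.79
die [444.9 123.9 141.4] cost 0.067 dist uv 7.2 p 0.91
die [461.  209.4 140.9] cost 0.062 dist uv 1.9 p 0.79
```

View pics/w8.png

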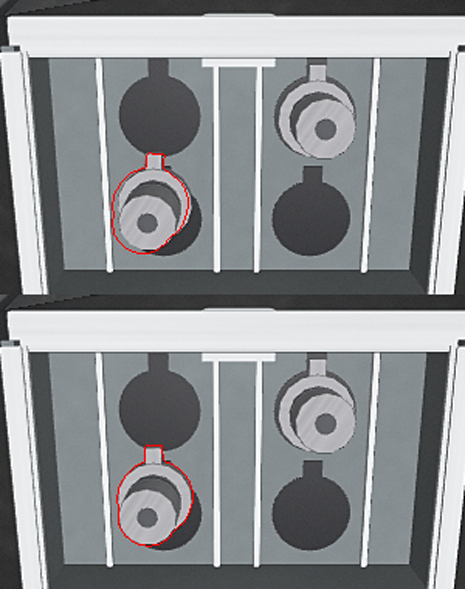

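```bash
python3 -m jog '[[-0.0139,-0.036,-0.04,0,0],[-0.0139,-0.036,-0.09,0,0],[-0.0139,-0.036,-0.13,0,0],[-0.0139,-0.036,-0.15,0,0],[-0.0139,-0.036,-0.16,0,0],[-0.0139,-0.036,-0.16,0,0],[-0.0139,-0.036,-0.16,0,-1],[-0.0139,-0.036,-0.16,0,-1],[-0.0139,-0.036,-0.16,0,-1],[-0.0139,-0.036,-0.16,0,-1],[-0.0139,-0.036,-0.15,0,-1],[-0.0055,-0.0393,-0.15,0,-1],[-0.0055,-0.0393,-0.15,0,-1]]'
python3 -m jog '[[0,0,-0.005,0,-1],[0,0,-0.009,0,-1],[0,0,-0.009,0,-1],[0,0,-0.009,0,-0.2],[0,0,-0.009,0,-0.1],[0,0,-0.009,0,0],[0,0,0,0,0],[0,0,0.03,0,0],[0.01,0.03,0.08,0,0],[0.0055,0.0393,0.15,0,0],[0.0055,0.0393,0.15,0,0],[0.0055,0.0393,0.15,0,0],[0.0055,0.0393,0.15,0,0]]'
python3 - <<'E'
from fit import *
s=st();p=shot("wrist")
fit(p,453,121,140.9,4,"w9.png",70,1);fit(p,460,210,140.9,4,None,70,1)
E
```

```text
t: 24.12
tool_pos: [454.3, 119.8, 28.0]
tcp_rot: [0.904, 0.428, 0.0, 0.0]
ft_force: [-0.4, -0.4, -1.8]
width: 24.5
t: 25.75
tool_pos: [457.7, 158.6, 176.4]
tcp_rot: [0.904, 0.428, -0.002, -0.0]
ft_force: [-0.4, -0.3, -0.0]
width: 42.4
t 25.75 tcp [457.7 158.6 176.4] yawx 50.7 w 42.4 F [-0.4 -0.3 -0. ]
die [452.  120.5 142.8] cost 0.055 dist uv 4.1 p 0.79
die [461.  209.6 142. ] cost 0.071 dist uv 1.4 p 0.61
```

```bash
python3 -m jog '[[0.02,-0.02,0,-10,0],[0.04,-0.04,0,-20,0],[0.065,-0.07,0,-30,0],[0.09,-0.1,0,-40,0],[0.115,-0.125,0,-50,0],[0.14,-0.15,0,-60,0],[0.165,-0.18,0,-70,0],[0.191,-0.204,0,-80,0],[0.191,-0.204,0,-88.3,0],[0.191,-0.204,0,-88.3,0],[0.191,-0.204,0,-88.3,0],[0.191,-0.204,0,-88.3,0]]'
python3 - <<'E'
from fit import *
s=st();p=shot("wrist")
fit(p,663,-28.5,52,0,"w10.png");fit(p,636,-133,-131,0)
E
```

```text
t: 27.4
tool_pos: [649.4, -43.5, 177.9]
tcp_rot: [0.947, -0.321, -0.0, -0.0]
ft_force: [-0.1, 0.1, -1.2]
width: 42.6
t 27.4 tcp [649.4 -43.5 177.9] yawx -37.4 w 42.6 F [-0.1  0.1 -1.2]
die [663.  -29.   47.1] cost 0.078 dist uv 4.8 p 0.72
die [ 636.8 -133.  -105.9] cost 0.378 dist uv 6.7 p 0.79
```

View pics/w10.png

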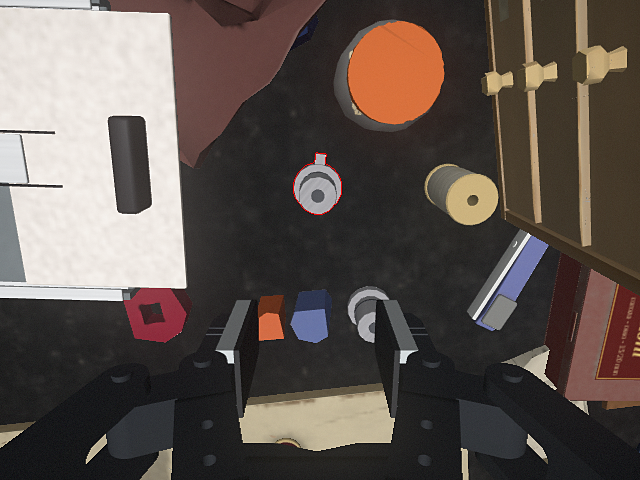

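```bash
python3 -m jog '[[0.013,0.015,-0.05,0,0],[0.013,0.015,-0.1,0,0],[0.013,0.015,-0.14,0,0],[0.013,0.015,-0.158,0,0],[0.013,0.015,-0.165,0,0],[0.013,0.015,-0.165,0,0],[0.013,0.015,-0.165,0,-1],[0.013,0.015,-0.165,0,-1],[0.013,0.015,-0.165,0,-1],[0.013,0.015,-0.165,0,-1]]'
```

```text
t: 28.8
tool_pos: [664.4, -28.8, 15.3]
tcp_rot: [0.947, -0.322, 0.002, -0.001]
ft_force: [-0.4, 1.1, 5.8]
width: 24.6
```

```bash
python3 -m jog '[[0,0,0.05,0,-1],[-0.005,0.005,0.1,10,-1],[-0.025,0.02,0.14,20,-1],[-0.06,0.045,0.15,31,-1],[-0.1,0.075,0.15,41,-1],[-0.14,0.105,0.15,52,-1],[-0.18,0.13,0.15,62,-1],[-0.21,0.155,0.15,73,-1],[-0.24,0.175,0.15,83,-1],[-0.25,0.183,0.14,93.8,-1],[-0.25,0.183,0.12,93.8,-1],[-0.25,0.183,0.09,93.8,-1],[-0.25,0.183,0.06,93.8,-1],[-0.25,0.183,0.03,93.8,-1],[-0.25,0.183,0.015,93.8,-1],[-0.25,0.183,0.006,93.8,-1],[-0.25,0.183,0.006,93.8,-1]]'
python3 -m jog '[[0,0,0,0,-1],[0,0,0,0,-0.2],[0,0,0,0,-0.1],[0,0,0,0,0],[0,0,0.01,0,0],[0,0,0.05,0,0],[0.02,0,0.1,0,0],[0.045,0.007,0.159,0,0],[0.045,0.007,0.159,0,0],[0.045,0.007,0.159,0,0]]'
python3 - <<'E'
from fit import *
s=st();p=shot("wrist")
fit(p,453,121,140.9,4,"w9.png",70,1);fit(p,460,210,140.9,4,None,70,1);fit(p,414,153,140.9,4,None,70,1)
save(p,"w11.png")
E
```

```text
t: 30.92
tool_pos: [413.5, 154.4, 19.6]
tcp_rot: [0.882, 0.472, 0.001, 0.0]
ft_force: [0.3, 0.8, -1.5]
width: 24.8
t: 32.17
tool_pos: [457.3, 160.8, 178.0]
tcp_rot: [0.882, 0.472, -0.0, 0.0]
ft_force: [0.5, 0.5, -0.7]
width: 42.7
t 32.17 tcp [457.3 160.8 178. ] yawx 56.3 w 42.7 F [ 0.5  0.5 -0.7]
die [451.9 120.7 141.1] cost 0.058 dist uv 2.1 p 0.95
die [461.  209.8 140.8] cost 0.071 dist uv 2.6 p 0.81
die [414.2 153.  141.8] cost 0.034 dist uv 5.5 p 0.62
```

View pics/w11.png

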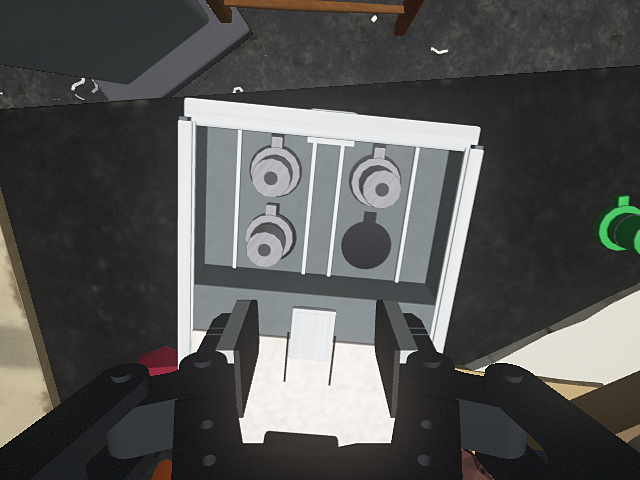

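```bash
python3 -m jog '[[0.015,-0.03,0,-10,0],[0.03,-0.06,0,-20,0],[0.05,-0.09,0,-30,0],[0.065,-0.12,0,-40,0],[0.085,-0.155,0,-50,0],[0.1,-0.19,0,-60,0],[0.12,-0.22,0,-70,0],[0.135,-0.25,0,-80,0],[0.15,-0.28,0,-90,0],[0.165,-0.309,0,-96.3,0],[0.165,-0.309,0,-96.3,0],[0.165,-0.309,0,-96.3,0],[0.165,-0.309,0,-96.3,0]]'
python3 - <<'E'
from fit import *
s=st();p=shot("wrist")
X=fit(p,636,-133,-131,0,"w12.png")
h=cv2.cvtColor(p["frame"],cv2.COLOR_RGB2HSV)
m=(h[...,0]>108)&(h[...,0]<125)&(h[...,1]>80)&(h[...,2]>50)
ys,xs=np.nonzero(m)
for z in(0,20,30):
    w=np.array([ray(p,q,z)[:2] for q in zip(xs,ys)])-X[:2]
    w=w[np.hypot(*w.T)<75];i=np.argmin(np.hypot(*w.T));print(z,len(w),"near",np.hypot(*w[i]),np.degrees(np.arctan2(*w[i][::-1])),"mean",w.mean(0))
E
```

```text
t: 34.0
tool_pos: [622.3, -146.1, 177.8]
tcp_rot: [0.94, -0.341, -0.001, -0.0]
ft_force: [-1.1, 0.1, 1.2]
width: 42.7
t 34.0 tcp [ 622.3 -146.1  177.8] yawx -39.8 w 42.7 F [-1.1  0.1  1.2]
die [ 636.8 -132.9 -130.4] cost 0.066 dist uv 3.8 p 0.64
0 1701 near 31.85427234072703 131.80056885319965 mean [-41.5  30.2]
20 1701 near 30.59984205660545 135.13769747634208 mean [-36.9  30.9]
30 1701 near 29.836914094584763 131.7613331484514 mean [-34.5  31.3]
```

View pics/w12.png

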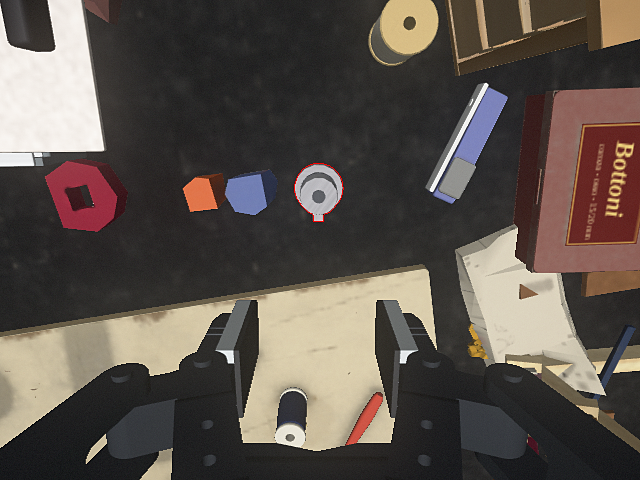

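```bash
python3 -m jog '[[0.014,0.015,-0.03,10,-0.2],[0.014,0.015,-0.06,20,-0.2],[0.014,0.015,-0.1,30,-0.2],[0.014,0.015,-0.11,30,-0.2],[0.014,0.015,-0.11,30,-0.2],[0.014,0.015,-0.14,30,-0.2],[0.014,0.015,-0.158,30,-0.2],[0.014,0.015,-0.165,30,-0.2],[0.014,0.015,-0.165,30,-0.2],[0.014,0.015,-0.165,30,-1],[0.014,0.015,-0.165,30,-1],[0.014,0.015,-0.165,30,-1],[0.014,0.015,-0.165,30,-1]]'
```

```text
t: 35.72
tool_pos: [637.7, -133.1, 14.1]
tcp_rot: [0.996, -0.087, 0.001, 0.0]
ft_force: [0.4, -0.3, 4.9]
width: 25.0
```

```bash
python3 -m jog '[[0,0,0.05,0,-1],[0,0.005,0.1,0,-1],[-0.01,0.02,0.14,-10,-1],[-0.025,0.06,0.15,-20,-1],[-0.045,0.1,0.15,-30,-1],[-0.065,0.15,0.15,-40,-1],[-0.085,0.2,0.15,-50,-1],[-0.105,0.245,0.15,-60,-1],[-0.125,0.29,0.15,-70,-1],[-0.1368,0.31,0.15,-80,-1],[-0.1368,0.31,0.13,-88.7,-1],[-0.1368,0.31,0.1,-88.7,-1],[-0.1368,0.31,0.07,-88.7,-1],[-0.1368,0.31,0.04,-88.7,-1],[-0.1368,0.31,0.018,-88.7,-1],[-0.1368,0.31,0.006,-88.7,-1],[-0.1368,0.31,0.006,-88.7,-1]]'
```

```text
t: 37.85
tool_pos: [499.6, 176.9, 18.6]
tcp_rot: [-0.651, 0.759, 0.0, -0.0]
ft_force: [0.9, -0.1, -1.1]
width: 24.5
```

```bash
python3 -m jog '[[0,0,0,0,-0.4],[0,0,0,0,-0.3],[0,0,0,0,-0.25],[0,0,0.01,0,-0.25],[0,0,0.05,0,-0.25],[0,0,0.1,0,0],[0.011,-0.02,0.16,10,0],[0.011,-0.05,0.16,20,0],[0.011,-0.071,0.16,30,0],[0.011,-0.071,0.16,40,0],[0.011,-0.071,0.16,50,0],[0.011,-0.071,0.16,59.6,0],[0.011,-0.071,0.16,59.6,0],[0.011,-0.071,0.16,59.6,0],[0.011,-0.071,0.16,59.6,0]]'
python3 - <<'E'
from fit import *
s=st();p=shot("wrist");save(p,"w13.png")
for x,y in((460.5,210.1),(500,177.9),(413.8,152.7),(453.3,120.6)): fit(p,x,y,140.9,4,None,70,1)
E
```

```text
t: 39.72
tool_pos: [511.0, 105.9, 179.2]
tcp_rot: [0.942, -0.335, 0.0, 0.0]
ft_force: [-0.4, 0.6, 0.3]
width: 43.0
t 39.73 tcp [511.  105.9 179.2] yawx -39.2 w 43.0 F [-0.4  0.6  0.3]
die [461.1 208.1 158.3] cost 0.099 dist uv 0.5 p 0.74
die [501.8 174.6 138.1] cost 0.052 dist uv 5.9 p 0.95
die [414.3 152.4 144. ] cost 0.066 dist uv 2.0 p 0.61
die [451.8 119.7 142.4] cost 0.063 dist uv 2.4 p 0.91
```

View pics/w13.png

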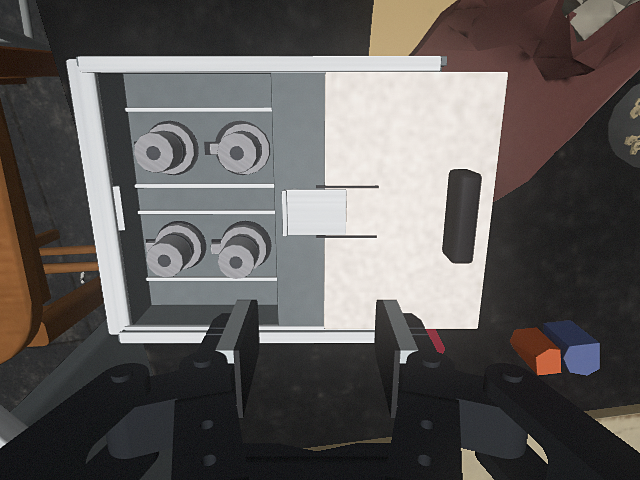

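```bash
python3 -m jog '[[-0.0092,0.03,0,10,0],[-0.0092,0.0687,0,21,0],[-0.0092,0.0687,0,31,0],[-0.0092,0.0687,0,41,0],[-0.0092,0.0687,0,52,0],[-0.0092,0.0687,0,62,0],[-0.0092,0.0687,-0.02,73,0],[-0.0092,0.0687,-0.05,83,0],[-0.0092,0.0687,-0.08,90,0],[-0.0092,0.0687,-0.1,90,0],[-0.0092,0.0687,-0.13,90,0],[-0.0092,0.0687,-0.15,90,0],[-0.0092,0.0687,-0.161,90,0],[-0.0092,0.0687,-0.161,90,0],[-0.0092,0.0687,-0.161,90,-1],[-0.0092,0.0687,-0.161,90,-1],[-0.0092,0.0687,-0.161,90,-1],[-0.0092,0.0687,-0.161,90,-1]]'
python3 -m jog '[[0,0,0.006,0,-1],[-0.0018,0.0033,0.006,2.4,-1],[-0.0018,0.0033,0.006,2.4,-1],[-0.0018,0.0033,0.001,2.4,-1],[-0.0018,0.0033,0.001,2.4,-1],[-0.0018,0.0033,0.001,2.4,-0.2],[-0.0018,0.0033,0.001,2.4,-0.1],[-0.0018,0.0033,0.001,2.4,0],[-0.0018,0.0033,0.01,2.4,0],[0,0,0.05,0,0],[-0.02,-0.01,0.1,0,0],[-0.043,-0.0146,0.16,0,0],[-0.043,-0.0146,0.16,0,0],[-0.043,-0.0146,0.16,0,0]]'
python3 - <<'E'
from fit import *
s=st();p=shot("wrist");save(p,"w14.png")
for x,y in((460.5,210.1),(500,177.9),(413.8,152.7),(453.3,120.6)): fit(p,x,y,140.9,4,None,70,1)
E
```

```text
t: 42.22
tool_pos: [502.7, 175.1, 19.1]
tcp_rot: [0.903, 0.43, 0.001, 0.0]
ft_force: [-0.1, -0.0, 5.5]
width: 24.5
t: 43.98
tool_pos: [458.9, 159.7, 178.4]
tcp_rot: [0.903, 0.429, 0.0, 0.001]
ft_force: [-0.6, -0.6, 0.4]
width: 42.9
t 43.98 tcp [458.9 159.7 178.4] yawx 50.9 w 42.9 F [-0.6 -0.6  0.4]
die [461.  209.7 142. ] cost 0.09 dist uv 0.9 p 0.82
die [499.3 177.7 142.5] cost 0.066 dist uv 1.6 p 0.68
die [414.2 153.  142. ] cost 0.043 dist uv 3.8 p 0.87
die [451.9 120.6 141.2] cost 0.042 dist uv 3.7 p 0.63
```

```bash
python3 -m jog '[[0.02,-0.015,0,-10,0],[0.04,-0.03,0,-20,0],[0.06,-0.045,0,-31,0],[0.08,-0.06,0,-41,0],[0.1,-0.08,0,-52,0],[0.12,-0.09,0,-62,0],[0.1304,-0.1,0,-73,0],[0.1304,-0.1,0,-83,0],[0.1304,-0.1,-0.02,-90,0],[0.1304,-0.1,-0.05,-90,0],[0.1304,-0.1,-0.08,-90,0],[0.1304,-0.1,-0.11,-90,0],[0.1304,-0.1,-0.1195,-90,0],[0.1304,-0.1,-0.1195,-90,0],[0.1304,-0.1,-0.1195,-90,-1],[0.1304,-0.1,-0.1195,-90,-1],[0.1304,-0.1,-0.1195,-90,-1],[0.1304,-0.1,-0.1195,-90,-1]]' 60
```

```text
t: 46.48
tool_pos: [589.7, 60.8, 60.1]
tcp_rot: [0.942, -0.335, 0.001, -0.001]
ft_force: [-1.7, 1.1, 5.5]
width: 12.2
```

```bash
python3 -m jog '[[-0.0116,0.0095,0,0,-1],[-0.0233,0.0189,0,0,-1],[-0.0349,0.0284,0,0,-1],[-0.0465,0.0379,0,0,-1],[-0.0582,0.0473,0,0,-1],[-0.0698,0.0568,0,0,-1],[-0.0814,0.0663,0,0,-1],[-0.0892,0.0726,0,0,-1],[-0.0892,0.0726,0,0,-1]]'
python3 -m jog '[[-0.0047,0.0038,0,0,-1],[-0.0093,0.0076,0,0,-1],[-0.014,0.0114,0,0,-1],[-0.0186,0.0151,0,0,-1],[-0.0209,0.017,0,0,-1],[-0.0233,0.0189,0,0,-1],[-0.0233,0.0189,0,0,-1]]'
```

```text
t: 47.6
tool_pos: [499.5, 134.2, 60.1]
tcp_rot: [0.943, -0.334, 0.001, -0.001]
ft_force: [-1.4, 0.2, 8.2]
width: 12.5
t: 48.48
tool_pos: [481.0, 149.3, 60.1]
tcp_rot: [0.942, -0.336, 0.005, -0.001]
ft_force: [7.1, -4.4, 2.1]
width: 12.5
```

```bash
python3 -m jog '[[-0.0023,0.0019,0,0,-1],[-0.0047,0.0038,0,0,-1],[-0.0047,0.0038,0,0,-1]]'
```

```text
t: 48.85
tool_pos: [481.0, 149.3, 60.2]
tcp_rot: [0.941, -0.337, 0.009, -0.0]
ft_force: [15.0, -9.4, -2.5]
width: 12.4
```

```bash
python3 -m jog '[[0.0078,-0.0063,0,0,-1],[0.0105,-0.0085,0,0,-1],[0.0105,-0.0085,0,0,-1]]'
python3 -m jog '[[-0.002,0.0016,0,0,-0.3],[-0.002,0.0016,0,0,-0.1],[-0.002,0.0016,0,0,0],[-0.002,0.0016,0.02,0,0],[-0.002,0.0016,0.06,0,0],[-0.002,0.0016,0.12,0,0],[0.02,-0.03,0.15,0,0],[0.04,-0.06,0.15,0,0],[0.04,-0.06,0.15,0,0],[0.04,-0.06,0.15,0,0]]'
python3 - <<'E'
from look import *
s=st();p=shot("wrist");q=shot("top")
a=cv2.cvtColor(p["frame"],4);b=cv2.cvtColor(q["frame"],4)
b=cv2.resize(b[150:390,200:480],(560,480));a=cv2.resize(a,(640,480))
cv2.imwrite("pics/f.png",cv2.resize(np.hstack([a,b]),(800,320),interpolation=3))
for k,z in(("jar",72),("spool",58),("clamp",28)):
    for d in arm.boxes_of(k,q)[:1]: print(k,round(d["p"],2),np.array(d["uv"]),ray(q,d["uv"],z))
E
```

```text
t: 49.22
tool_pos: [481.9, 148.6, 60.0]
tcp_rot: [0.942, -0.334, 0.0, -0.001]
ft_force: [-3.0, 0.2, 10.3]
width: 12.5
t: 50.48
tool_pos: [521.7, 87.4, 207.9]
tcp_rot: [0.942, -0.335, -0.001, -0.0]
ft_force: [-0.0, 0.2, 0.5]
width: 42.8
t 50.48 tcp [521.7  87.4 207.9] yawx -39.1 w 42.8 F [-0.   0.2  0.5]
jar 0.73 [368.1 182.3] [728.    8.9  72. ]
spool 0.86 [410.  179.7] [738.4 -80.7  58. ]
clamp 0.67 [452.1 188.8] [ 727.3 -175.6   28. ]
```

View pics/f.png

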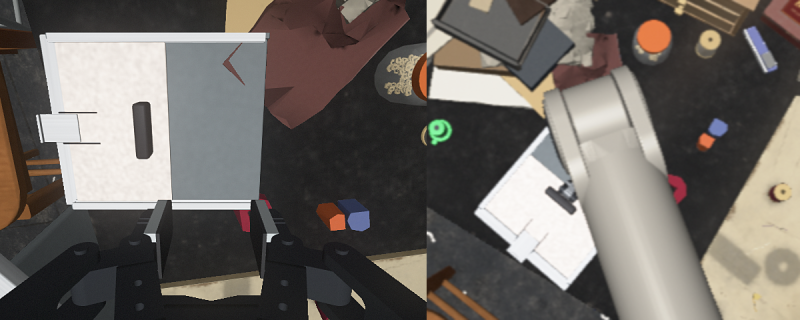

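```bash
python3 -c "
from station import arm
print(arm.close_job())"
```

```text
the job is handed in; nothing more can be done
None
```

I finished the job and handed it in at about 50 s of robot time: the cover was opened to its stop, all four steel dies were stood in bays, and the cover was pushed home.

- **Dies:** Each stands in its own bay. My last fits, just before closing the cover, put all four within about 1.5 mm of the outline centres and 2° of the outline direction. I could not check them again once the cover was shut.
- **Corrections:** The first die I placed was later found about 43 mm from where I had set it down. I took that for the announced knock and put it in the next bay. The last die first landed about 4 mm off centre, and I re-gripped and centred it.
- **Cover:** It travelled 140 mm and then stopped hard under an 18 N push. A light pull of about 3 N moved it back only 1 mm, which matches the stated play, so it appears latched. The last picture shows the tab over the ledge rim.
- **Bystanders:** I did not touch the jar, the thread spool, the clamp or the green look-alike. The final picture shows each in its place. The network's spool reading was about 9 mm from the first one, and the jar and clamp readings differed by 2 to 3 mm. I put the spool difference down to detector noise and did not re-measure it.

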